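Level a guide rail at its index and hold its foot down

ROBOT

A 7-joint arm with a two-finger parallel gripper is mounted at the origin on a cart in front of the work surface, level with it; the furniture and walls round the work are solid. World frame = base frame: x ahead of the robot, y to its left, z up, the work surface at z = 0. Lengths are in m, angles in rad, forces in N, time in s.
With the tool pointing down it reaches from about 0.425 to 0.875 m from the base axis. Payload 8.4 kg.
Tool frame: the origin (TCP) lies at the very end of the fingers, on their centre line; the grasp point (between the pads) lies 19 mm behind it; z points along the fingers, y is the line along which they close (so a half turn about z gives the same grasp; the last joint's range is limited). The gripper opens to 85 mm and grips with 20 to 120 N. Pads are 22 mm wide; open, the fingers measure 114 mm over their backs; the gripper's body (76 mm by 85 mm) begins 54 mm behind the grasp point. The pads swing forward as they close: fully open they stand 13 mm farther back than shut.
Start: joints at [-1.301, 0.333, 0.04, 1.465, -0.013, 1.343, -0.059], TCP at [0.234, 0.606, 0.231] pointing down, gripper open.
Joint ranges: [-2.58, 2.58], [-0.38, 2.09], [-1.3, 1.39], [0.25, 2.4], [-1.5, 4.64], [0.08, 2.09], [-2.65, 2.65]. Speed limits (rad/s): [2.22, 2.22, 2.79, 2.79, 3.14, 3.14, 3.14].

INTERFACE

Orientations are given as a unit quaternion [x, y, z, w].
In Python, from cell import * gives the robot as it stands.
- The arm moves only by the tool carry_out, never from a script. Its argument "deltas" is a list of rows, each an object with "translation": the shift along the world's x, y, z in mm, a list of three; "turn": the turn, a rotation vector about the world's x, y, z in rad, a list of three. A call has 1 to 12 rows; each row shifts and turns the commanded pose from where the row before left it; what a row does not reach is not made up. A row lasts 1/12 s, in which the tool goes at most 41.7 mm and 7.16 degrees, less where a joint would pass 70% of its speed; a pose out of reach is approached as far as the arm can. A call is refused whole if a number of a shift passes 41.7 or a number of a turn 0.125, either way. A call with a gripper value outside its range is refused whole. "hand" is the opening, from 0 (shut) to 1 (fully open), set as the call begins (left out, the last holds). The fingers move at their own pace and stop on an object; "newtons" is the grip in N (left out, the last holds). Time passes only in rows, so rows that do not move let the fingers close. It gives the time, the measured TCP pose, the force, the opening and the grip force at its end, in the units of the state.
- get_state(): the state, without advancing time (a new reading comes with each control period).
- camera(name): name is "scene" or "top" or "wrist"; returns a dict with "img" (480x640x3 uint8, red, green, blue), "z_map" (480x640 float32, m along the optical axis (not along the pixel's ray), 0 where there is no reading), "fx", "fy", "cx", "cy" (pixels), "world_to_cam" (4x4, takes a point from world to camera coordinates); the wrist camera has in their place "mount" (4x4, takes a point from camera to tool coordinates, whose origin is the TCP and whose axes are the flange's). Camera axes: x right, y down, z forward; pixel columns grow to the right and rows downward; lengths in m; the calibration is good to about 2 mm. A picture is of the moment at which its call begins: read the wrist's pose just before it.
- sign_off(): hands the job in; it is judged then, once.
The state is a dict: "t": time; "joint_pos": joint angles; "dq": joint speeds; "effort": joint torques, N m; "position": TCP position; "tcp_rot": TCP orientation; "ft_force": force on the tool from outside, world axes, zero at the start; "moment": the same for the moment, N m; "opening": finger opening in m; "gripper_force": force on a finger pad.
Only numpy, scipy, OpenCV 4.12 (cv2) and the standard library are available. Lean on these libraries where they do the work, as an engineer would, in place of code of your own. Each camera call takes 0.05 s, during which the arm holds its last target. There are 200 camera calls.

TASK

Level the guide rail on its plywood base. First slide the carriage along the rail, without shifting the index finger, until the line on the carriage stands at the index finger; its weight then brings the rail down on its levelling foot. Then take the wing knob of the foot, press it down firmly (about 10 N) and turn it until the bubble lies between the two lines of the vial; finish still holding the knob and pressing it down with the bubble centred, so that I can nip up the brass lock nut, and leave the other things on the bench where they are.

Things in the scene. Friction and masses are not known exactly. Their poses are not given: they have to be found in the camera images.
- rig: the unit's plywood base, 100 x 440 x 15 mm, flat on the worktop, fixed, in the middle of it, turned up to 0.2 rad. Origin: centre of its underside. y runs along the unit toward the levelling foot (to the robot's left), x away from the robot, z up
- rail: grooved aluminium rail along y, 40 wide, 25 high, 420 long, rocking on a steel trunnion at the base's middle; origin on the pivot (60 mm above the worktop), at the rail's middle. It tips up to 13 mrad to the parking end (-y; it then lies on a rubber rest post and the foot hangs some 3 mm clear) or 14 mrad to the foot (+y)
- carriage: aluminium plate 70 x 70 x 12 mm on the rail; origin under its middle. Slides along the rail from 155 mm before the pivot (-y) to 105 mm past it against 1.2 N of friction, stays where it is left; starts 90 to 140 mm before the pivot. 0.45 kg: past the pivot it tips the rail down on the foot (2 to 4 N)
- carriage_grip (a point): carriage's finger grip: black upright block 22 (x) x 16 (y) x 44 mm high on the far half of the carriage's top. The point is on its axis, 12 mm below its top, 32 mm above the carriage's top; axes as the rail's. The spirit vial, 21 mm wide, up to 18 mm above the carriage's top, lies along y, its axis 32 mm to the grip's -x side
- carriage_line (a point): black line scribed across the middle of the carriage: its end at the near (-x) edge of the carriage's top. Same y as the grip and the vial's middle; axes as the rail's
- index_tip (a point): tip of the index finger, a small pointed dark steel tab 10 mm wide, clamped in the rail's near (-x) groove, standing 6 mm clear of the carriage's near edge, tip 3 mm below the carriage's top, 34 to 78 mm past the pivot on the foot's side. The carriage's line must stand at it; it is to stay where it is. y axis along the rail
- bubble (a joint): place (m) of the bubble (16 mm long, pale, in a yellow-green vial with two black lines 24 mm apart): 0 centred, + toward the levelling foot (that end high), - away from it (foot end low); moves 1.2 mm per mrad of the rail's tilt, settles in about 2 s, stops at +-20 mm
- foot: levelling foot: steel pad 33 mm across on a lead screw upright through the rail 175 mm from the pivot. Origin on its axis; pad's underside 41 mm below. With the rail down it stands on seat. At the start it is wound in: the rail, resting on it, is low at the foot end (bubble at - values)
- knob_grip (a point): wing knob on the foot: round flange 52 mm across, 9 mm thick, with an upright bar 46 mm long (this frame's x), 14 wide (y), 30 high above the flange. Point on the axis, 21 mm above the flange's top, 9 mm below the bar's top. Fingertips may push on the flange beside the bar: rigid once the foot stands
- knob: the same knob, origin on the axis at the flange's underside. Clockwise from above drives the foot down and raises that end of the rail: 8.7 mm of bubble travel toward + per rad while the foot stands; starts 0.7 to 1.5 rad short of level. Takes 0.05 N m, stays where left; standing on its foot it keeps its height as it turns (the rail climbs)
- seat: steel plate 60 x 56 x 4 mm fixed on the base under the foot, top 19 mm above the worktop; origin under its centre
- stain_tin: round tin, 78 mm across and 78 mm tall; a bystander, origin under its centre
- tape_measure: tape measure standing on edge, 36 x 78 x 64 mm; a bystander, origin under its centre
- combination_square: combination square lying flat, 88 x 300 x 20 mm; a bystander, origin under its centre
- tape_electrical: roll of black tape lying flat, 59 mm across, 19 mm high; a bystander, origin under its centre
- sanding_block: sanding block, 69 x 112 x 30 mm; a bystander, origin under its centre
- offcut_c: flat wood offcut, 45 x 140 x 19 mm; a bystander, origin under its centre

How it is judged:
By the outcome, as a careful person would: the job done as asked, in the order asked, and still so for the second after the job is handed in, while the arm keeps its last pose, push and grip.
It also fails if it takes over 59 s, if anything falls off the work surface, if the arm or the gripper's body presses on something with over 40 N, if the wrist force passes 120 N, or if a joint passes its speed limit or range.

## Working session

There is one attempt and no reset: what is moved stays moved. The work goes in short steps, Python scripts to look and compute and a tool call to move; the robot and the scene stay as the last step left them, time stands still between calls to the robot, and variables do not carry over. Pictures are saved under pics/ and viewed, at most 10 in all, crops included, and the job is handed in when it is done.

Besides the shell and the picture viewer there is one more tool, called after "Emit:" in YAML: its name, and indented under it one key for each argument. carry_out: Moves the arm, as the interface text tells. Its arguments: {"type":"object","properties":{"deltas":{"type":"array"},"hand":{"type":"number"},"newtons":{"type":"number"}},"required":["deltas"]}

```bash
mkdir -p pics
cat > h.py <<'E'
from cell import *
import numpy as np, cv2
from scipy.spatial.transform import Rotation as R
def shot(n):
    s=get_state(); c=camera(n)
    if n=="wrist":
        T=np.eye(4);T[:3,:3]=R.from_quat(s["tcp_rot"]).as_matrix();T[:3,3]=s["position"]
        c["c2w"]=T@c["mount"]
    else: c["c2w"]=np.linalg.inv(c["world_to_cam"])
    return c
def pts(c):
    z=c["z_map"];v,u=np.mgrid[:480,:640]
    p=np.stack([(u-c["cx"])/c["fx"]*z,(v-c["cy"])/c["fy"]*z,z,np.ones_like(z)],-1)@c["c2w"].T
    p[z==0]=np.nan
    return p[...,:3]
def onplane(c,u,v,h):
    d=c["c2w"][:3,:3]@np.array([(u-c["cx"])/c["fx"],(v-c["cy"])/c["fy"],1]);o=c["c2w"][:3,3]
    return o+d*(h-o[2])/d[2]
def save(c,f,crop=None,k=1):
    im=c["img"][...,::-1]
    if crop: im=im[crop[1]:crop[3],crop[0]:crop[2]]
    cv2.imwrite("pics/"+f,cv2.resize(im,None,fx=k,fy=k,interpolation=cv2.INTER_CUBIC))
E
python3 - <<'E'
from h import *
c=shot("top");save(c,"top1.png");p=pts(c);np.save("top.npy",p)
print(get_state()); print(c["c2w"],c["fx"])
E
```

```text
{'t': 0.05, 'joint_pos': array([-1.30119504,  0.33388596,  0.03991992,  1.46623036, -0.01340102,
        1.3433179 , -0.05852178]), 'dq': array([ 1.23200140e-03, -1.71725220e-03, -6.68319999e-04, -1.22466631e-03,
        4.89023255e-04, -3.89450309e-05,  3.68035441e-04]), 'effort': array([ 5.10354832e-03, -6.60645390e+01,  1.37209687e+00, -4.06885028e+01,
        1.69091939e-02,  9.40636121e-03, -2.78489927e-05]), 'position': array([0.23421611, 0.6058617 , 0.23045806]), 'tcp_rot': array([ 1.83397758e-01,  9.83038474e-01, -7.83004662e-04, -8.48368163e-05]), 'ft_force': array([-0.16337919,  0.33191173,  0.47368379]), 'moment': array([ 0.05570609,  0.02712155, -0.01143713]), 'gripper_force': 0.0, 'opening': 0.08538183222692189}
[[-0.12367811 -0.90714252  0.40223894 -0.07022129]
 [-0.99225747  0.10841772 -0.06058639  0.06876839]
 [ 0.01135066 -0.40661781 -0.91352784  1.45949825]
 [ 0.          0.          0.          1.        ]] 598.853237529937
```

View pics/top1.png

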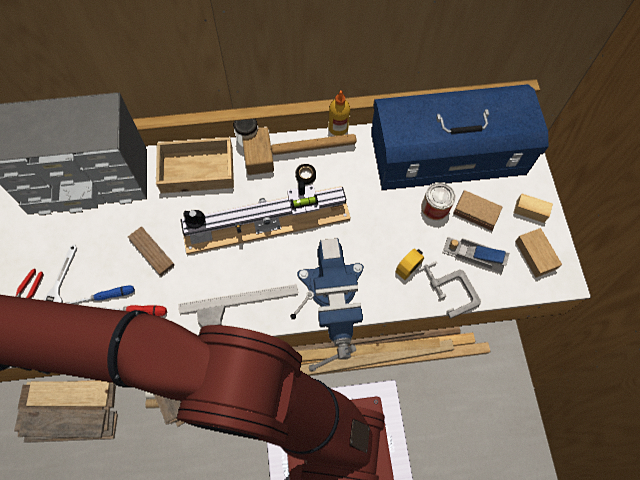

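The rig runs from about (185,235) to (348,200). The knob is at (195,218) and the carriage at (303,200). The black tape roll lies behind it at (305,173), and a vise stands in front at (335,290).

Run:
```python
from h import *
c=shot("top");save(c,"top2.png",(165,150,365,260),4);p=pts(c)
for n,(u,v) in dict(knob=(195,215),grip=(306,190),base_l=(190,245),base_r=(345,217),rail=(250,212),rail2=(335,193),tape=(305,180),vise=(330,245)).items(): print(n,p[v,u].round(3))
# base top plane fit
m=(abs(p[...,2]-.015)<.004)&(p[...,0]>.4)&(p[...,0]<.8)&(abs(p[...,1])<.4)
v,u=np.nonzero(m);print(m.sum())
s=shot("scene");save(s,"scene1.png")
```

```text
knob [0.578 0.277 0.129]
grip [ 0.636 -0.002  0.088]
base_l [0.552 0.312 0.01 ]
base_r [ 0.582 -0.1    0.014]
rail [0.6   0.147 0.067]
rail2 [ 0.628 -0.077  0.068]
tape [ 0.702 -0.006  0.02 ]
vise [ 0.467 -0.041  0.114]
3029
```

View pics/top2.png

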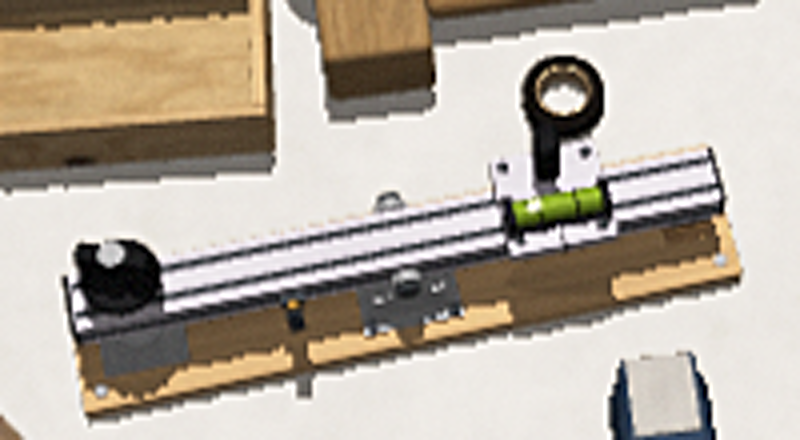

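View pics/scene1.png

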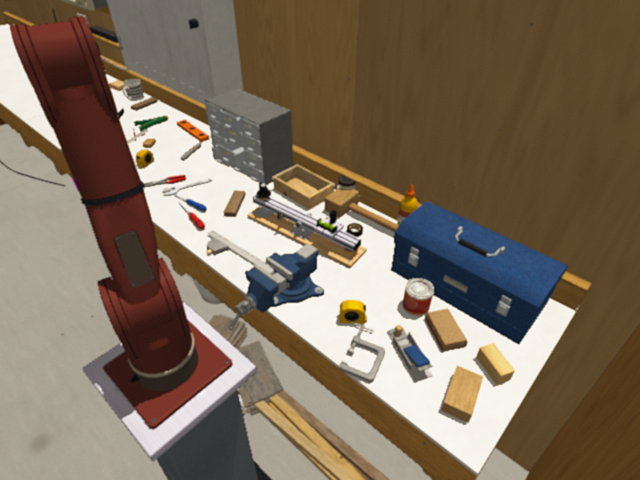

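Top crop: knob at about crop (120,275), carriage with vial at (555,205), black grip rising at (547,150), and the index finger near (295,310) on the near side of the rail. Next I fit the rail line.

Run:
```python
from h import *
p=np.load("top.npy").reshape(-1,3);p=p[~np.isnan(p[:,0])]
q=p[(p[:,0]>.5)&(p[:,0]<.72)&(p[:,1]>-.15)&(p[:,1]<.4)]
h,e=np.histogram(q[:,2],np.arange(0,.15,.005));print(dict(zip(e.round(3),h)))
r=q[(q[:,2]>.064)&(q[:,2]<.076)]
(cx,cy),(w,hh),a=cv2.minAreaRect(r[:,:2].astype(np.float32)*1000);print("rail",cx,cy,w,hh,a)
d=r[:,:2]-r[:,:2].mean(0);v=np.linalg.svd(d,full_matrices=0)[2][0];print(r[:,:2].mean(0),v)
for n,l in dict(knob=.105,grip=.1).items():
    k=q[q[:,2]>l]; 
    k=k[(k[:,1]>.2) if n=="knob" else (k[:,1]<.1)]; print(n,len(k),np.median(k,0),k.min(0),k.max(0))
```

```text
{np.float64(0.0): np.int64(3107), np.float64(0.005): np.int64(799), np.float64(0.01): np.int64(1301), np.float64(0.015): np.int64(1208), np.float64(0.02): np.int64(374), np.float64(0.025): np.int64(119), np.float64(0.03): np.int64(83), np.float64(0.035): np.int64(103), np.float64(0.04): np.int64(87), np.float64(0.045): np.int64(120), np.float64(0.05): np.int64(198), np.float64(0.055): np.int64(168), np.float64(0.06): np.int64(203), np.float64(0.065): np.int64(591), np.float64(0.07): np.int64(985), np.float64(0.075): np.int64(381), np.float64(0.08): np.int64(241), np.float64(0.085): np.int64(146), np.float64(0.09): np.int64(82), np.float64(0.095): np.int64(172), np.float64(0.1): np.int64(134), np.float64(0.105): np.int64(31), np.float64(0.11): np.int64(20), np.float64(0.115): np.int64(23), np.float64(0.12): np.int64(44), np.float64(0.125): np.int64(96), np.float64(0.13): np.int64(31), np.float64(0.135): np.int64(3), np.float64(0.14): np.int64(0)}
rail 599.4395751953125 110.69955444335938 77.83209991455078 426.370361328125 8.82702350616455
[0.59862007 0.11223553] [-0.11694377  0.99313854]
knob 170 [0.57957687 0.28296236 0.1262108 ] [0.56016578 0.26109327 0.10525915] [0.59429109 0.30758534 0.13632869]
grip 148 [0.62125316 0.01088115 0.10595117] [ 0.58833508 -0.02602287  0.10001159] [0.64545262 0.0407158  0.13248462]
```

Emit:
carry_out:
  deltas:
    - {"translation": [18,-28,6],"turn": [0,0,0.0245]}
    - {"translation": [18,-28,6],"turn": [0,0,0.0245]}
    - {"translation": [18,-28,6],"turn": [0,0,0.0245]}
    - {"translation": [18,-28,6],"turn": [0,0,0.0245]}
    - {"translation": [18,-28,6],"turn": [0,0,0.0245]}
    - {"translation": [18,-28,6],"turn": [0,0,0.0245]}
    - {"translation": [18,-28,6],"turn": [0,0,0.0245]}
    - {"translation": [18,-28,6],"turn": [0,0,0.0245]}
    - {"translation": [18,-28,6],"turn": [0,0,0.0245]}
    - {"translation": [18,-28,6],"turn": [0,0,0.0245]}
  hand: 1
  newtons: 20

```text
t: 0.98
position: [0.4148, 0.3247, 0.2915]
tcp_rot: [0.061, 0.998, -0.0, -0.0]
ft_force: [-0.1, 0.8, -0.7]
opening: 0.0851
gripper_force: 0.0
```

Emit:
carry_out:
  deltas:
    - {"translation": [18,-28,6],"turn": [0,0,0.0245]}
    - {"translation": [18,-28,6],"turn": [0,0,0.0245]}
    - {"translation": [18,-28,6],"turn": [0,0,0.0245]}
    - {"translation": [18,-28,6],"turn": [0,0,0.0245]}
    - {"translation": [18,-28,6],"turn": [0,0,0.0245]}
    - {"translation": [18,-28,0],"turn": [0,0,0.0245]}
    - {"translation": [18,-28,0],"turn": [0,0,0.0245]}
    - {"translation": [18,-28,0],"turn": [0,0,0.0245]}
    - {"translation": [18,-28,0],"turn": [0,0,0.0245]}
    - {"translation": [18,-28,0],"turn": [0,0,0.0245]}
    - {"translation": [0,0,0],"turn": [0,0,0]}
    - {"translation": [0,0,0],"turn": [0,0,0]}

```text
t: 1.98
position: [0.5947, 0.0439, 0.3208]
tcp_rot: [-0.058, 0.998, -0.001, -0.0]
ft_force: [-1.1, 1.0, 0.0]
opening: 0.0855
gripper_force: 0.0
```

Run:
```python
from h import *
c=shot("wrist");save(c,"w1.png")
s=get_state();print(s["t"],s["position"],s["joint_pos"]);print(c["mount"].round(3))
```

```text
2.0333 [0.5942722  0.04592599 0.3208565 ] [-0.57050228  0.20046608  0.50122952  1.47971633 -0.09607627  1.48677984
  1.62088493]
[[-0.001 -0.952 -0.307  0.079]
 [ 1.    -0.001 -0.001  0.   ]
 [ 0.    -0.307  0.952 -0.143]
 [ 0.     0.     0.     1.   ]]
```

View pics/w1.png

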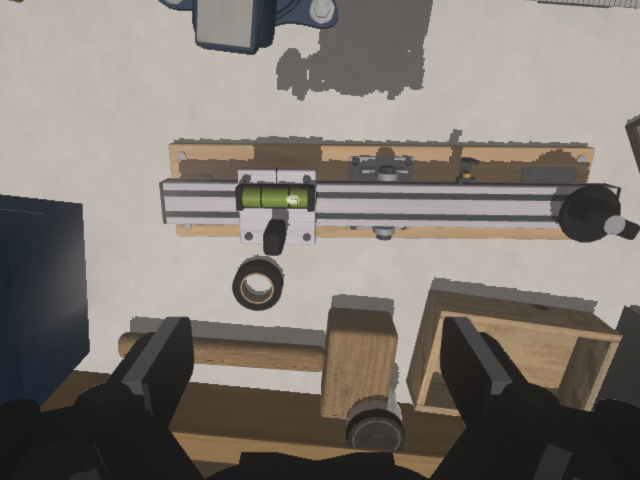

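The wrist view shows everything. The carriage is at (278,207), its line at (278,172), the grip top near (272,248), the index tab near (467,172) and the knob at (590,213).

Run:
```python
from h import *
c=shot("wrist");p=pts(c)
a=cv2.resize(c["img"][145:245,230:330,::-1],None,fx=4,fy=4,interpolation=cv2.INTER_CUBIC)
b=cv2.resize(c["img"][145:245,420:520,::-1],None,fx=4,fy=4,interpolation=cv2.INTER_CUBIC)
cv2.imwrite("pics/w2.png",np.hstack([a,b]))
for n,(u,v) in dict(cartop=(250,225),cartop2=(300,228),gt=(272,245),gt2=(272,250),rail=(340,205),rail2=(530,205),tab=(467,178),near=(265,175)).items(): print(n,p[v,u].round(4))
g=p[235:260,255:290].reshape(-1,3);g=g[g[:,2]>.118];print("griptop",g.mean(0),g.min(0),g.max(0))
m=p[180:245,550:640].reshape(-1,3);g=m[m[:,2]>.12];print("knob bar",g.mean(0),g.min(0),g.max(0),cv2.minAreaRect(g[:,:2].astype('f4')*1000))
```

```text
cartop [ 0.6329 -0.011   0.0839]
cartop2 [0.6298 0.0352 0.0857]
gt [0.6342 0.0139 0.1287]
gt2 [0.6391 0.0142 0.1273]
rail [0.6071 0.0699 0.0721]
rail2 [0.5855 0.2451 0.0753]
tab [0.5691 0.1852 0.0647]
near [ 0.5851 -0.001   0.084 ]
griptop [0.63420847 0.01199427 0.12828412] [0.62510623 0.00305415 0.12381032] [0.64408489 0.01999369 0.13091144]
knob bar [0.58348139 0.28121348 0.12995863] [0.57295725 0.26084991 0.1200759 ] [0.59557052 0.30753062 0.13340237] ((584.2190551757812, 284.1156005859375), (46.752159118652344, 16.457529067993164), 80.21449279785156)
```

View pics/w2.png

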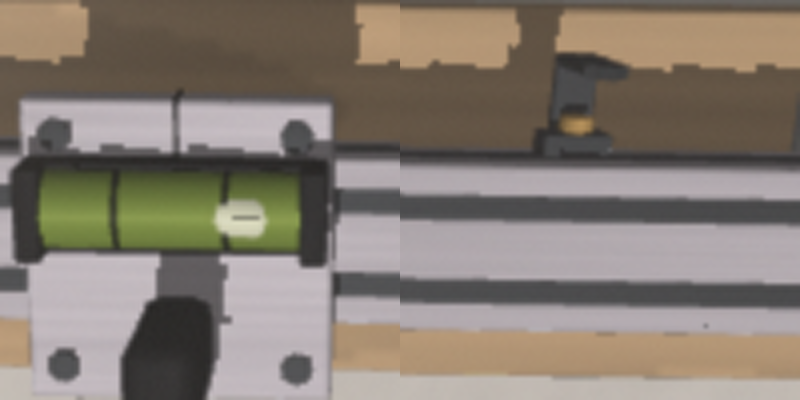

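Left crop: carriage line end at crop (178,95), bubble on the + side. Right crop: index tab with its base near (575,60–110) and the tip apparently at (628,72).

Run:
```python
from h import *
c=shot("wrist");p=pts(c)
print("line",onplane(c,274.5,169,.085))
for z in(.078,.083):print("tip",z,onplane(c,476.5,163,z))
t=p[155:186,450:485].reshape(-1,3);i=t[:,2]>.045;print(len(t[i]));print((t[i&(t[:,0]<.566)]*1000).round(1))
ey=np.array([-.119,.993]);print("line grip tip along", [round(float(np.dot(a,ey)),4) for a in (onplane(c,274.5,169,.085)[:2],[.634,.012],onplane(c,476.5,163,.083)[:2])])
```

```text
line [0.57843357 0.00822839 0.085     ]
tip 0.078 [0.5525257  0.18686953 0.078     ]
tip 0.083 [0.55205031 0.1849417  0.083     ]
459
[[552.  176.3  57.7]
 [552.  177.8  56.2]
 [551.7 177.9  58.7]
 [551.6 179.2  57.6]
 [551.4 179.8  58.6]
 [551.4 180.9  58. ]
 [551.3 181.9  57.7]
 [553.1 176.   56.6]
 [552.6 175.6  60.5]
 [552.2 175.2  64.2]
 [552.  175.8  65.3]
 [551.9 176.8  65.1]
 [551.7 177.3  66.3]
 [551.7 178.8  64.6]
 [551.7 180.2  63.1]
 [551.4 180.2  65.7]
 [551.4 181.5  64.7]
 [551.1 181.9  66.2]
 [551.2 183.7  63.8]
 [551.1 184.6  63.9]
 [553.9 175.8  57.6]
 [553.7 176.2  59.2]
 [553.2 176.   62.7]
 [552.6 174.9  68.4]
 [552.4 175.5  69.3]
 [552.2 176.   70.4]
 [551.7 175.7  73.8]
 [551.9 177.5  71.3]
 [551.8 178.4  71.4]
 [551.5 178.9  72.4]
 [551.5 180.1  71.7]
 [551.3 180.6  72.8]
 [551.3 182.1  71.2]
 [551.2 183.   71.2]
 [551.1 184.   70.8]
 [554.8 175.9  58.1]
 [554.4 176.   60.5]
 [553.9 175.4  65. ]
 [553.5 175.1  68.3]
 [553.2 175.3  70.6]
 [552.8 175.2  73.4]
 [552.5 175.4  75.4]
 [552.2 175.5  77.5]
 [552.  176.   78.6]
 [551.7 176.4  80.1]
 [551.7 177.6  79.2]

[... 3042 characters left out ...]
1]
 [564.8 177.7  59.5]
 [564.8 178.9  58.6]
 [564.5 179.3  60.1]
 [564.5 180.6  59.3]
 [564.3 181.4  59.6]
 [564.2 182.3  59.7]
 [564.  183.1  60.2]
 [563.9 184.   60.3]
 [563.9 185.3  59.1]
 [563.8 186.1  59.5]
 [565.9 177.2  58.7]
 [565.6 177.6  60.4]
 [565.5 178.5  60.4]
 [565.3 179.4  60.6]
 [565.2 180.3  60.7]
 [565.2 181.6  59.6]
 [565.1 182.5  59.6]
 [565.1 183.6  59.2]
 [564.8 184.2  60.1]
 [564.8 185.5  59.2]
 [564.5 185.8  61. ]
 [565.8 178.4  64.1]
 [565.7 179.2  64.4]
 [565.5 180.   64.8]
 [565.6 181.6  62.9]
 [565.4 182.   64.3]
 [565.4 183.3  63.4]
 [565.  183.5  65.4]
 [565.2 185.5  62.5]
 [565.9 183.6  65.5]
 [565.9 185.   64.4]]
line grip tip along [-0.0607, -0.0635, 0.118]
```

Emit:
carry_out:
  deltas:
    - {"translation": [10,-8,-25]}
    - {"translation": [10,-8,-25]}
    - {"translation": [10,-8,-25]}
    - {"translation": [10,-8,-25]}
    - {"translation": [0,0,-25]}
    - {"translation": [0,0,-25]}
    - {"translation": [0,0,-20]}
    - {"translation": [0,0,-20]}
    - {"translation": [0,0,-15]}
    - {"translation": [0,0,-10]}
    - {"translation": [0,0,-5]}
    - {"translation": [0,0,0]}

```text
$.deltas[0]: bad value
```

Emit:
carry_out:
  deltas:
    - {"translation": [0,0,0]}
    - {"translation": [0,0,0]}
    - {"translation": [0,0,0]}
    - {"translation": [0,0,0]}
    - {"translation": [0,0,0]}
    - {"translation": [0,0,0]}
    - {"translation": [0,0,0]}
    - {"translation": [0,0,0]}
  hand: 0
  newtons: 20

```text
$.deltas[0]: bad value
```

Emit:
carry_out:
  deltas:
    - {"translation": [10,-8,-25],"turn": [0,0,0]}
    - {"translation": [10,-8,-25],"turn": [0,0,0]}
    - {"translation": [10,-8,-25],"turn": [0,0,0]}
    - {"translation": [10,-8,-25],"turn": [0,0,0]}
    - {"translation": [0,0,-25],"turn": [0,0,0]}
    - {"translation": [0,0,-25],"turn": [0,0,0]}
    - {"translation": [0,0,-20],"turn": [0,0,0]}
    - {"translation": [0,0,-20],"turn": [0,0,0]}
    - {"translation": [0,0,-15],"turn": [0,0,0]}
    - {"translation": [0,0,-10],"turn": [0,0,0]}
    - {"translation": [0,0,-5],"turn": [0,0,0]}
    - {"translation": [0,0,0],"turn": [0,0,0]}

```text
t: 3.13
position: [0.6338, 0.0153, 0.1006]
tcp_rot: [-0.061, 0.998, 0.0, -0.001]
ft_force: [0.5, -1.0, 0.1]
opening: 0.0851
gripper_force: 0.0
```

Emit:
carry_out:
  deltas:
    - {"translation": [0,0,0],"turn": [0,0,0]}
    - {"translation": [0,0,0],"turn": [0,0,0]}
    - {"translation": [0,0,0],"turn": [0,0,0]}
    - {"translation": [0,0,0],"turn": [0,0,0]}
    - {"translation": [0,0,0],"turn": [0,0,0]}
    - {"translation": [0,0,0],"turn": [0,0,0]}
    - {"translation": [0,0,0],"turn": [0,0,0]}
    - {"translation": [0,0,0],"turn": [0,0,0]}
  hand: 0
  newtons: 20

```text
t: 3.8
position: [0.6346, 0.0141, 0.1018]
tcp_rot: [-0.06, 0.998, 0.0, 0.0]
ft_force: [-1.5, -0.5, 4.9]
opening: 0.0155
gripper_force: 23.9
```

Emit:
carry_out:
  deltas:
    - {"translation": [-1,8,0],"turn": [0,0,0]}
    - {"translation": [-2,16,0],"turn": [0,0,0]}
    - {"translation": [-2,17,0],"turn": [0,0,0]}
    - {"translation": [-2,17,0],"turn": [0,0,0]}
    - {"translation": [-2,17,0],"turn": [0,0,0]}
    - {"translation": [-2,17,0],"turn": [0,0,0]}

```text
t: 4.3
position: [0.6245, 0.1074, 0.103]
tcp_rot: [-0.06, 0.998, 0.0, 0.002]
ft_force: [1.4, -1.2, 9.8]
opening: 0.0154
gripper_force: 22.8
```

Emit:
carry_out:
  deltas:
    - {"translation": [-2,17,0],"turn": [0,0,0]}
    - {"translation": [-2,17,0],"turn": [0,0,0]}
    - {"translation": [-2,17,0],"turn": [0,0,0]}
    - {"translation": [-2,15,0],"turn": [0,0,0]}
    - {"translation": [-1,10,0],"turn": [0,0,0]}
    - {"translation": [0,2,0],"turn": [0,0,0]}
    - {"translation": [0,0,0],"turn": [0,0,0]}
    - {"translation": [0,0,0],"turn": [0,0,0]}
    - {"translation": [0,0,0],"turn": [0,0,0]}

```text
t: 5.05
position: [0.616, 0.1859, 0.1026]
tcp_rot: [-0.061, 0.998, 0.001, 0.002]
ft_force: [3.9, 2.6, 5.3]
opening: 0.0156
gripper_force: 23.3
```

Run:
```python
from h import *
c=shot("wrist");p=pts(c)
save(c,"w3.png");print(get_state()["position"])
```

```text
[0.61595214 0.18586495 0.10262093]
```

View pics/w3.png

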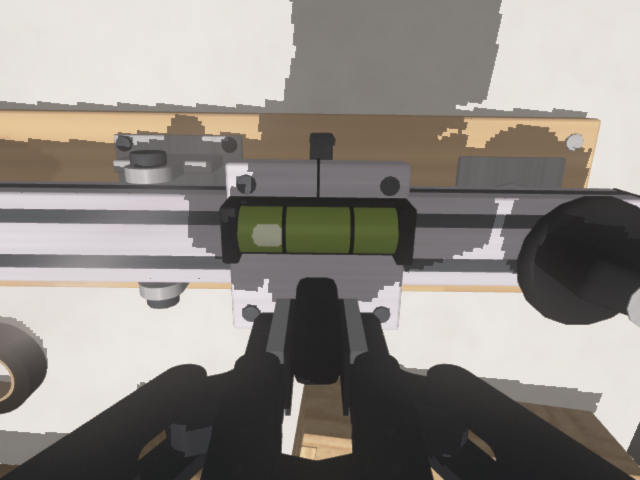

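The carriage is now at the index: line at u≈318, tab at about (321,145), bubble at the − side (268,235). I measure the remaining offset.

Run:
```python
from h import *
c=shot("wrist");p=pts(c)
g=c["img"].mean(2).astype(int)
for v in (170,176,182,188): print(v,g[v,308:332])
for v in (134,138,142,146,150,154,158): print(v,g[v,302:340])
for v in (134,138,142,146,150,154,158): print(v,(p[v,306:338:2,2]*1000).round(0))
print(p[175,300],p[175,345],p[175,240],p[175,395])
```

```text
170 [117 117 118 118 118 118 118 117 111  61  35  58 113 118 117 118 118 118
 118 118 118 116 117 118]
176 [116 116 116 116 116 116 116 115 110  51  37  65 112 116 115 116 116 117
 116 116 116 116 116 116]
182 [120 120 121 121 120 121 120 120 113  52  36  66 116 120 120 120 121 120
 120 120 119 120 119 121]
188 [116 115 114 116 115 115 115 115 109  51  41  77 112 115 115 116 114 114
 115 115 114 114 115 115]
134 [102 102 101 102 102 102 101  97  69  54  51  52  52  51  52  51  51  51
  51  50  51  51  50  50  51  51  51  50  51  52  63  94 101 101 101 101
 100 100]
138 [101 101 101 102 101 101 100  85  58  55  53  55  54  52  51  53  52  53
  52  52  54  52  53  52  53  52  53  53  53  52  52  53  61  87  99 100
 101 100]
142 [102 101 102 101 101 101 101  95  60  55  55  53  54  53  53  53  53  53
  53  53  53  53  52  53  53  53  54  53  54  54  52  53  59  87  99 101
  99 100]
146 [102 103 103 101 102 102 103  98  59  54  55  55  56  55  55  56  56  54
  55  54  54  55  53  55  54  55  55  57  56  53  60  86  98 101 101 101
 102 101]
150 [103 104 104 103 104 102 103  97  60  53  55
[... 361 characters left out ...]
  56  55  55  57  55  56  57  54  54  64 100 103 103 103 102
 104 102]
134 [16. 15. 58. 66. 66. 66. 65. 66. 65. 65. 66. 66. 66. 63. 16. 16.]
138 [15. 15. 79. 78. 78. 80. 81. 82. 82. 83. 81. 81. 79. 79. 79. 16.]
142 [16. 15. 78. 81. 80. 80. 81. 82. 82. 83. 81. 81. 80. 80. 77. 15.]
146 [17. 16. 58. 57. 58. 58. 57. 59. 83. 58. 59. 58. 58. 59. 16. 15.]
150 [17. 15. 58. 58. 57. 57. 58. 58. 59. nan 58. 59. 59. 58. nan 16.]
154 [15. 15. 58. 57. 58. 58. 59. 58. 58. 59. 58. 59. 57. 58. 15. 15.]
158 [16. 17. 58. 57. 60. 58. 73. 59. 59. 57. 57. 57. 58. 57. 16. 16.]
[0.56527888 0.17387914 0.08612719] [0.56313413 0.19048751 0.08689299] [0.5681392  0.15151295 0.08525568] [0.56099122 0.20905224 0.08629602]
```

Emit:
carry_out:
  deltas:
    - {"translation": [-0.2,1.5,0],"turn": [0,0,0]}
    - {"translation": [0,0,0],"turn": [0,0,0]}
    - {"translation": [0,0,0],"turn": [0,0,0]}
    - {"translation": [0,0,0],"turn": [0,0,0]}

```text
t: 5.48
position: [0.6158, 0.1868, 0.1026]
tcp_rot: [-0.061, 0.998, 0.0, 0.002]
ft_force: [5.0, -0.0, 5.6]
opening: 0.0155
gripper_force: 23.0
```

```bash
cat >> h.py <<'E'
def offs(c,v0=165,v1=190,t0=136,t1=144):
    g=c["img"].mean(2); r=g[v0:v1,306:334].mean(0);w=np.clip(r.max()-20-r,0,None);l=306+(w*np.arange(28)).sum()/w.sum()
    e=g[t0:t1,295:350].mean(0);m=np.nonzero(e<75)[0];return l,295+(m[0]+m[-1])/2,m[-1]-m[0]
E
python3 - <<'E'
from h import *
c=shot("wrist");print(get_state()["position"],offs(c))
E
```

```text
[0.6158532  0.18681739 0.1026535 ] (np.float64(317.88117918379623), np.float64(319.5), np.int64(25))
```

Emit:
carry_out:
  deltas:
    - {"translation": [0,0.8,0],"turn": [0,0,0]}
    - {"translation": [0,0,0],"turn": [0,0,0]}
    - {"translation": [0,0,0],"turn": [0,0,0]}
    - {"translation": [0,0,0],"turn": [0,0,0]}

```text
t: 5.87
position: [0.6158, 0.1874, 0.1026]
tcp_rot: [-0.061, 0.998, 0.0, 0.002]
ft_force: [4.0, 0.7, 6.6]
opening: 0.0156
gripper_force: 22.9
```

Run:
```python
from h import *
c=shot("wrist");print(get_state()["position"],offs(c))
```

```text
[0.61580654 0.18734338 0.10262491] (np.float64(317.86028525512256), np.float64(318.0), np.int64(24))
```

Emit:
carry_out:
  deltas:
    - {"translation": [0,0,0],"turn": [0,0,0]}
    - {"translation": [0,0,0],"turn": [0,0,0]}
    - {"translation": [0,0,0],"turn": [0,0,0]}
    - {"translation": [0,0,10],"turn": [0,0,0]}
    - {"translation": [0,0,20],"turn": [0,0,0]}
    - {"translation": [0,0,30],"turn": [0,0,0]}
    - {"translation": [0,0,30],"turn": [0,0,0]}
    - {"translation": [0,0,30],"turn": [0,0,0]}
  hand: 0.5

```text
t: 6.58
position: [0.6137, 0.1865, 0.2231]
tcp_rot: [-0.061, 0.998, -0.0, -0.0]
ft_force: [0.9, -0.7, 0.5]
opening: 0.0426
gripper_force: 0.0
```

Emit:
carry_out:
  deltas:
    - {"translation": [-6,20,10],"turn": [0,0,0]}
    - {"translation": [-6,20,10],"turn": [0,0,0]}
    - {"translation": [-6,20,0],"turn": [0,0,0]}
    - {"translation": [-6,20,0],"turn": [0,0,0]}
    - {"translation": [-6,15,0],"turn": [0,0,0]}
    - {"translation": [0,0,0],"turn": [0,0,0]}
    - {"translation": [0,0,0],"turn": [0,0,0]}
    - {"translation": [0,0,0],"turn": [0,0,0]}

```text
t: 7.25
position: [0.5844, 0.2806, 0.2416]
tcp_rot: [-0.06, 0.998, -0.0, 0.0]
ft_force: [0.3, -0.9, -0.4]
opening: 0.0427
gripper_force: 0.0
```

Run:
```python
from h import *
c=shot("wrist");save(c,"w4.png");p=pts(c);s=get_state();print(s["t"],s["position"],s["joint_pos"].round(3))
q=p.reshape(-1,3);d=np.hypot(q[:,0]-.58,q[:,1]-.284)
g=q[(d<.05)&(q[:,2]>.095)];print(np.histogram(g[:,2],np.arange(.095,.145,.004)))
b=g[(g[:,2]>.124)&(g[:,2]<.14)];print("bar",b.mean(0),cv2.minAreaRect(b[:,:2].astype('f4')*1000))
```

```text
7.3 [0.58462335 0.28015611 0.24162336] [-0.836  0.339  0.419  1.472 -0.138  1.36   1.28 ]
(array([1983,  151,   86,   97,  100,  107,   96,  382, 1224,    0,    0,
          0]), array([0.095, 0.099, 0.103, 0.107, 0.111, 0.115, 0.119, 0.123, 0.127,
       0.131, 0.135, 0.139, 0.143]))
bar [0.58314153 0.28559272 0.1275854 ] ((583.9329223632812, 286.0479736328125), (46.006587982177734, 16.45891571044922), 73.43711853027344)
```

View pics/w4.png

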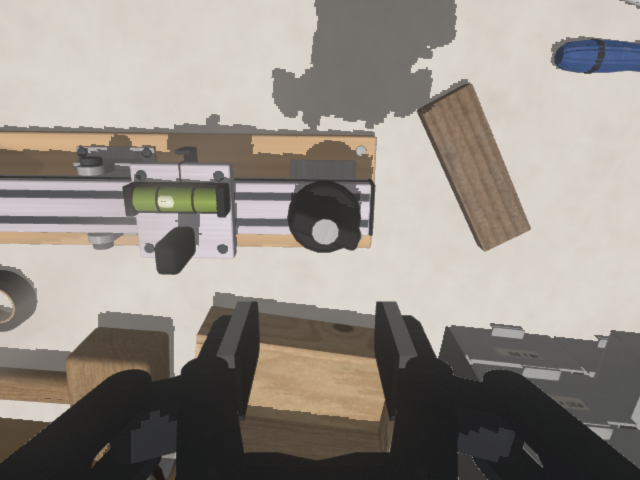

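The knob bar is clear at (327,220), 46 × 16 mm at 73° with its top at z 0.128. The bubble sits at (167,201), left of the vial's middle. I turn the gripper +1.16 rad to straddle the bar.

Emit:
carry_out:
  deltas:
    - {"translation": [0,0.5,-5],"turn": [0,0,0.0967]}
    - {"translation": [0,0.5,-5],"turn": [0,0,0.0967]}
    - {"translation": [0,0.5,-5],"turn": [0,0,0.0967]}
    - {"translation": [0,0.5,-5],"turn": [0,0,0.0967]}
    - {"translation": [0,0.5,-5],"turn": [0,0,0.0967]}
    - {"translation": [0,0.5,-5],"turn": [0,0,0.0967]}
    - {"translation": [0,0.5,-5],"turn": [0,0,0.0967]}
    - {"translation": [0,0.5,-5],"turn": [0,0,0.0967]}
    - {"translation": [0,0.5,-5],"turn": [0,0,0.0967]}
    - {"translation": [0,0.5,-5],"turn": [0,0,0.0967]}
    - {"translation": [0,0.5,-5],"turn": [0,0,0.0967]}
    - {"translation": [0,0.5,-5],"turn": [0,0,0.0967]}

```text
t: 8.3
position: [0.5848, 0.286, 0.1812]
tcp_rot: [-0.599, 0.801, -0.0, -0.0]
ft_force: [-0.5, 0.9, -0.1]
opening: 0.0433
gripper_force: 0.0
```

Emit:
carry_out:
  deltas:
    - {"translation": [0,0,0],"turn": [0,0,0]}
    - {"translation": [0,0,0],"turn": [0,0,0]}
    - {"translation": [0,0,0],"turn": [0,0,0]}

```text
t: 8.55
position: [0.5846, 0.2868, 0.1817]
tcp_rot: [-0.596, 0.803, -0.0, 0.0]
ft_force: [-0.1, -0.2, -0.1]
opening: 0.0424
gripper_force: 0.0
```

Run:
```python
from h import *
c=shot("wrist");save(c,"w5.png");p=pts(c);s=get_state();print(s["t"],s["position"],s["tcp_rot"],s["joint_pos"].round(3))
y=R.from_quat(s["tcp_rot"]).as_matrix()[:,1];print("tool y deg",np.degrees(np.arctan2(y[1],y[0])))
q=p.reshape(-1,3);d=np.hypot(q[:,0]-.585,q[:,1]-.286)
g=q[(d<.04)&(q[:,2]>.085)]
for lo in(.122,.1255):
  b=g[(g[:,2]>lo)&(g[:,2]<.14)];print("bar",len(b),b.mean(0),cv2.minAreaRect(b[:,:2].astype('f4')*1000))
f=g[(g[:,2]<.101)];print("flange z",np.median(f[:,2]))
```

```text
8.6 [0.58452939 0.28706396 0.18180123] [-5.96433192e-01  8.02662669e-01 -1.30474523e-04  2.64528204e-04] [-0.701  0.366  0.228  1.536 -0.085  1.249  2.388]
tool y deg 163.22973706066864
bar 2480 [0.58343779 0.2840979  0.12748769] ((583.8546142578125, 285.55499267578125), (45.849796295166016, 16.793922424316406), 79.60362243652344)
bar 2338 [0.58357904 0.28458674 0.12767066] ((583.8629150390625, 285.60003662109375), (45.7580680847168, 16.793922424316406), 79.60362243652344)
flange z 0.09746127953856878
```

View pics/w5.png

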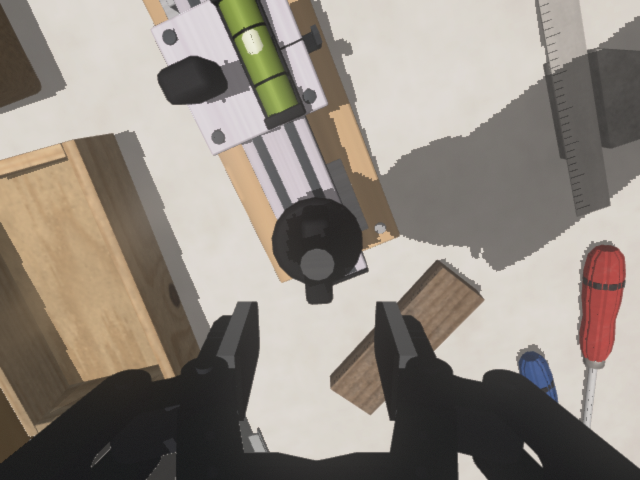

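The bar is vertical in the image at u≈318, centred between the fingers (258 to 376), and the vial is visible at (260,60). I descend and close.

Emit:
carry_out:
  deltas:
    - {"translation": [0,-1,-12],"turn": [0,0,0]}
    - {"translation": [0,0,-15],"turn": [0,0,0]}
    - {"translation": [0,0,-15],"turn": [0,0,0]}
    - {"translation": [0,0,-15],"turn": [0,0,0]}
    - {"translation": [0,0,-12],"turn": [0,0,0]}
    - {"translation": [0,0,-8],"turn": [0,0,0]}
    - {"translation": [0,0,-4],"turn": [0,0,0]}
    - {"translation": [0,0,0],"turn": [0,0,0]}
    - {"translation": [0,0,0],"turn": [0,0,0]}

```text
t: 9.35
position: [0.5844, 0.2866, 0.1007]
tcp_rot: [-0.598, 0.802, -0.0, 0.0]
ft_force: [0.8, 0.4, 0.1]
opening: 0.0428
gripper_force: 0.0
```

Emit:
carry_out:
  deltas:
    - {"translation": [0,0,0],"turn": [0,0,0]}
    - {"translation": [0,0,0],"turn": [0,0,0]}
    - {"translation": [0,0,0],"turn": [0,0,0]}
    - {"translation": [0,0,0],"turn": [0,0,0]}
    - {"translation": [0,0,0],"turn": [0,0,0]}
    - {"translation": [0,0,0],"turn": [0,0,0]}
    - {"translation": [0,0,0],"turn": [0,0,0]}
  hand: 0
  newtons: 30

```text
t: 9.93
position: [0.5846, 0.2868, 0.1012]
tcp_rot: [-0.598, 0.802, -0.0, 0.001]
ft_force: [-1.2, 0.2, 6.4]
opening: 0.0136
gripper_force: 33.1
```

Run:
```python
from h import *
c=shot("wrist");s=get_state();print(s["t"],s["position"],s["tcp_rot"],s["moment"],s["joint_pos"].round(3));save(c,"w6.png")
```

```text
9.9833 [0.58458362 0.28681286 0.10115712] [-5.97840737e-01  8.01614608e-01 -6.24234891e-05  6.84932432e-04] [-0.11459835  0.22874142 -0.00914877] [-0.692  0.431  0.216  1.621 -0.101  1.1    2.404]
```

View pics/w6.png

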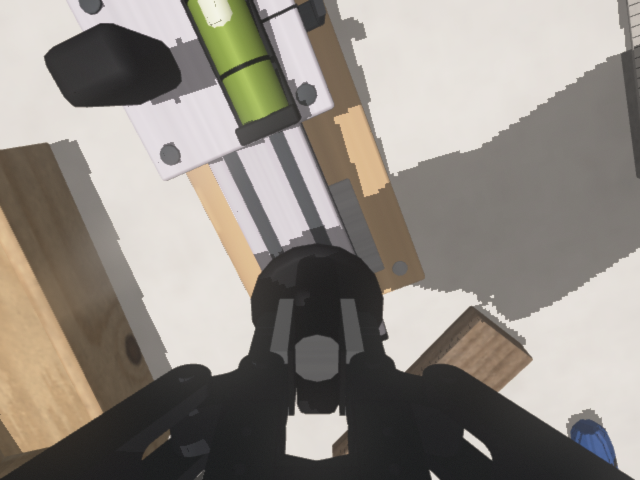

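The bar is gripped at (318,355), with the vial at the upper left. I press down gently.

Emit:
carry_out:
  deltas:
    - {"translation": [0,0,-1],"turn": [0,0,0]}
    - {"translation": [0,0,0],"turn": [0,0,0]}
    - {"translation": [0,0,0],"turn": [0,0,0]}
    - {"translation": [0,0,0],"turn": [0,0,0]}

```text
t: 10.32
position: [0.5846, 0.2869, 0.1011]
tcp_rot: [-0.598, 0.802, 0.0, 0.001]
ft_force: [-3.8, -1.6, 13.1]
opening: 0.0133
gripper_force: 34.1
```

Emit:
carry_out:
  deltas:
    - {"translation": [0,0,0.4],"turn": [0,0,-0.05]}
    - {"translation": [0,0,0],"turn": [0,0,-0.05]}
    - {"translation": [0,0,0],"turn": [0,0,-0.05]}
    - {"translation": [0,0,0],"turn": [0,0,-0.05]}
    - {"translation": [0,0,0],"turn": [0,0,-0.05]}
    - {"translation": [0,0,0],"turn": [0,0,-0.05]}
    - {"translation": [0,0,0],"turn": [0,0,-0.05]}
    - {"translation": [0,0,0],"turn": [0,0,-0.05]}
    - {"translation": [0,0,0],"turn": [0,0,-0.05]}
    - {"translation": [0,0,0],"turn": [0,0,-0.05]}
    - {"translation": [0,0,0],"turn": [0,0,-0.05]}
    - {"translation": [0,0,0],"turn": [0,0,-0.05]}

```text
t: 11.32
position: [0.5852, 0.2863, 0.1011]
tcp_rot: [-0.333, 0.943, -0.0, 0.001]
ft_force: [-0.4, -1.8, 8.9]
opening: 0.0135
gripper_force: 33.7
```

Emit:
carry_out:
  deltas:
    - {"translation": [0,0,0],"turn": [0,0,0]}
    - {"translation": [0,0,0],"turn": [0,0,0]}
    - {"translation": [0,0,0],"turn": [0,0,0]}
    - {"translation": [0,0,0],"turn": [0,0,0]}
    - {"translation": [0,0,0],"turn": [0,0,0]}
    - {"translation": [0,0,0],"turn": [0,0,0]}
    - {"translation": [0,0,0],"turn": [0,0,0]}
    - {"translation": [0,0,0],"turn": [0,0,0]}
    - {"translation": [0,0,0],"turn": [0,0,0]}
    - {"translation": [0,0,0],"turn": [0,0,0]}
    - {"translation": [0,0,0],"turn": [0,0,0]}
    - {"translation": [0,0,0],"turn": [0,0,0]}

```text
t: 12.32
position: [0.5852, 0.2863, 0.1011]
tcp_rot: [-0.334, 0.943, -0.0, 0.001]
ft_force: [-0.8, -1.9, 7.8]
opening: 0.0135
gripper_force: 33.5
```

Emit:
carry_out:
  deltas:
    - {"translation": [0,0,0],"turn": [0,0,0]}
    - {"translation": [0,0,0],"turn": [0,0,0]}
    - {"translation": [0,0,0],"turn": [0,0,0]}
    - {"translation": [0,0,0],"turn": [0,0,0]}
    - {"translation": [0,0,0],"turn": [0,0,0]}
    - {"translation": [0,0,0],"turn": [0,0,0]}
    - {"translation": [0,0,0],"turn": [0,0,0]}
    - {"translation": [0,0,0],"turn": [0,0,0]}
    - {"translation": [0,0,0],"turn": [0,0,0]}
    - {"translation": [0,0,0],"turn": [0,0,0]}
    - {"translation": [0,0,0],"turn": [0,0,0]}
    - {"translation": [0,0,0],"turn": [0,0,0]}

```text
t: 13.32
position: [0.5852, 0.2864, 0.1011]
tcp_rot: [-0.334, 0.943, -0.0, 0.001]
ft_force: [-0.5, -1.9, 8.9]
opening: 0.0133
gripper_force: 33.5
```

Run:
```python
from h import *
c=shot("wrist");save(c,"w7.png",(0,0,400,300),2);s=get_state();print(s["t"],s["position"],s["ft_force"],s["moment"],s["joint_pos"].round(3))
y=R.from_quat(s["tcp_rot"]).as_matrix()[:,1];print("tool y deg",np.degrees(np.arctan2(y[1],y[0])))
```

```text
13.3667 [0.58521919 0.28633355 0.10112814] [-0.81071813 -1.86457339  9.30773646] [-0.44518753  0.06082256 -0.04795133] [-0.777  0.439  0.329  1.625 -0.154  1.1    1.845]
tool y deg 129.0159659875989
```

View pics/w7.png

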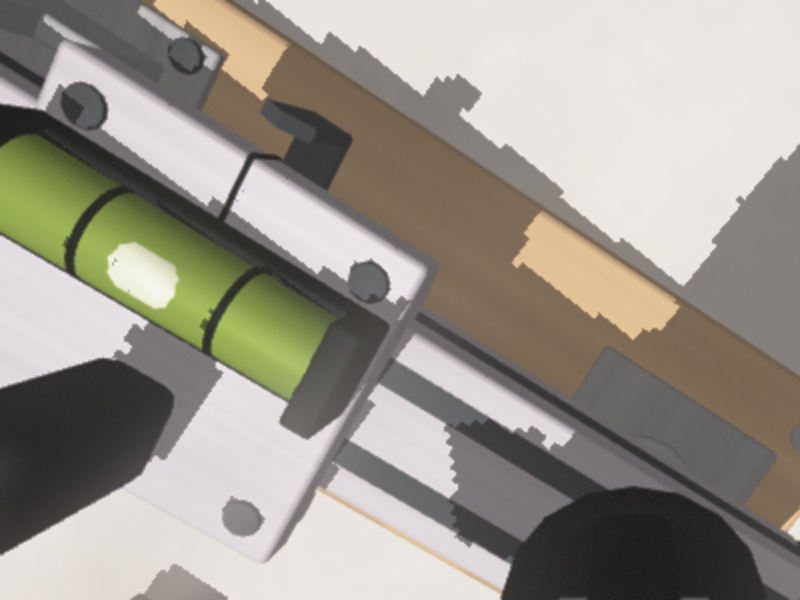

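The bubble, at crop (143,275), is nearly midway between the two rings. It is about 0.5 mm short on the − side, so I turn a bit more and press slightly harder.

Emit:
carry_out:
  deltas:
    - {"translation": [0,0,-0.3],"turn": [0,0,-0.035]}
    - {"translation": [0,0,0],"turn": [0,0,-0.035]}
    - {"translation": [0,0,0],"turn": [0,0,0]}
    - {"translation": [0,0,0],"turn": [0,0,0]}
    - {"translation": [0,0,0],"turn": [0,0,0]}
    - {"translation": [0,0,0],"turn": [0,0,0]}
    - {"translation": [0,0,0],"turn": [0,0,0]}
    - {"translation": [0,0,0],"turn": [0,0,0]}
    - {"translation": [0,0,0],"turn": [0,0,0]}
    - {"translation": [0,0,0],"turn": [0,0,0]}
    - {"translation": [0,0,0],"turn": [0,0,0]}
    - {"translation": [0,0,0],"turn": [0,0,0]}

```text
t: 14.37
position: [0.5853, 0.2862, 0.1011]
tcp_rot: [-0.301, 0.954, -0.0, 0.001]
ft_force: [-1.6, -2.3, 10.5]
opening: 0.0135
gripper_force: 33.8
```

Emit:
carry_out:
  deltas:
    - {"translation": [0,0,0],"turn": [0,0,0]}
    - {"translation": [0,0,0],"turn": [0,0,0]}
    - {"translation": [0,0,0],"turn": [0,0,0]}
    - {"translation": [0,0,0],"turn": [0,0,0]}
    - {"translation": [0,0,0],"turn": [0,0,0]}
    - {"translation": [0,0,0],"turn": [0,0,0]}
    - {"translation": [0,0,0],"turn": [0,0,0]}
    - {"translation": [0,0,0],"turn": [0,0,0]}
    - {"translation": [0,0,0],"turn": [0,0,0]}
    - {"translation": [0,0,0],"turn": [0,0,0]}
    - {"translation": [0,0,0],"turn": [0,0,0]}
    - {"translation": [0,0,0],"turn": [0,0,0]}

```text
t: 15.37
position: [0.5853, 0.2863, 0.1011]
tcp_rot: [-0.301, 0.954, -0.0, 0.001]
ft_force: [-1.0, -2.4, 11.1]
opening: 0.0136
gripper_force: 33.8
```

Run:
```python
from h import *
c=shot("wrist");s=get_state();print(s["t"],s["position"],s["ft_force"],s["opening"])
# along-rail profile on the plane of the vial's top, rail frame; sample columns across the vial
p=pts(c);ey=np.array([-.119,.993]);ex=np.array([.993,.119]);M=c["img"].astype(int)
q=p.reshape(-1,3);I=M.reshape(-1,3);al=q[:,:2]@ey;ac=q[:,:2]@ex
vial=(q[:,2]>.088)&(abs(al-.115)<.03)
white=vial&(I.min(1)>140)&(abs(ac-ac[vial].mean())<.02);print("white",white.sum(),"al",al[white].mean(),al[white].min(),al[white].max(),"ac",np.median(ac[white]),"z",q[white,2].mean())
b=np.median(ac[white])
dark=vial&(I.max(1)<60)&(abs(ac-b)<.002)
h,e=np.histogram(al[dark],np.arange(.085,.146,.001));print([(round(x,3),n) for x,n in zip(e,h) if n])
for lo,hi in((.098,.108),(.122,.132)):
    k=dark&(al>lo)&(al<hi);print(al[k].mean())
save(c,"w8.png",(0,0,300,240),2)
```

```text
15.4167 [0.58527831 0.2862006  0.10106814] [-0.89465244 -3.7139018  11.01683396] 0.013349669274962913
white 785 al 0.11323626920335521 0.09006475860534469 0.14461112956962507 ac 0.6000626394793964 z 0.10310108737740074
[(np.float64(0.099), np.int64(1)), (np.float64(0.1), np.int64(9)), (np.float64(0.101), np.int64(32)), (np.float64(0.102), np.int64(2)), (np.float64(0.124), np.int64(5)), (np.float64(0.125), np.int64(24))]
0.10125264756666376
0.12529998634010392
```

View pics/w8.png

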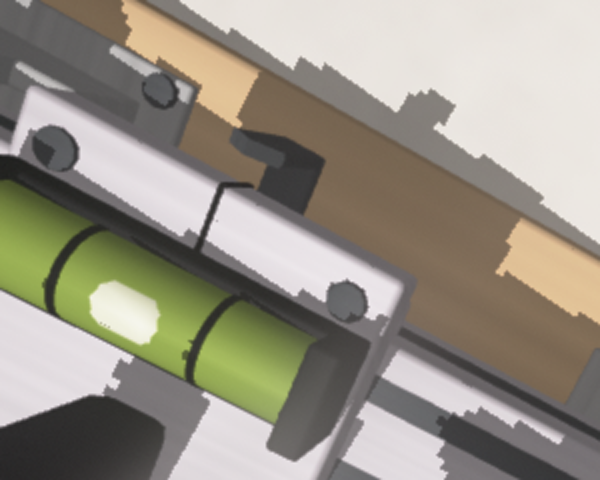

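The bubble at crop (124,312) lies between the two rings. One last numeric check without outliers, then I hand in if it is centred.

Run:
```python
from h import *
c=shot("wrist");s=get_state()
p=pts(c).reshape(-1,3);I=c["img"].astype(int).reshape(-1,3);al=p[:,:2]@[-.119,.993];ac=p[:,:2]@[.993,.119]
w=(p[:,2]>.098)&(I.min(1)>140)&(abs(al-.1133)<.0115)&(abs(ac-.600)<.008)
b=(np.percentile(al[w],2)+np.percentile(al[w],98))/2
d=(p[:,2]>.098)&(I.max(1)<60)&(abs(ac-.600)<.002)&(abs(al-.1133)<.015)
mid=(al[d&(al<.113)].mean()+al[d&(al>.113)].mean())/2
tab=(p[:,2]>.076)&(p[:,2]<.087)&(ac>.562)&(ac<.5745)&(abs(al-.1133)<.012)&(I.max(1)<90)
print("bubble mm",(b-mid)*1e3,(al[w].mean()-mid)*1e3,w.sum(),"tab",tab.sum(),(al[tab].min()+al[tab].max())/2-mid,"F",s["ft_force"],s["t"])
if abs(b-mid)<.0008 and 7<s["ft_force"][2]<14: print(sign_off())
```

```text
bubble mm -0.2723268366730536 -0.14166903611387283 758 tab 293 0.0005128795499852595 F [-1.02659546 -3.33420174 11.66701988] 15.4667
the job is handed in; nothing more can be done
None
```

I finished and handed in the job: the carriage line is within about 0.5 mm of the index finger, and the bubble is within about 0.3 mm of centre. The gripper still holds the knob, pressing down with about 11 N. I viewed 11 pictures, one over the limit of 10.

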